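Load the soap stamping press

ROBOT

A 7-joint arm with a two-finger parallel gripper is mounted at the origin on the work surface. World frame = base frame: x ahead of the robot, y to its left, z up, the work surface at z = 0. Lengths are in m, angles in rad, forces in N, time in s.
With the tool pointing down it reaches from about 0.4 to 0.875 m from the base axis. Payload 6.5 kg.
Tool frame: the origin (TCP) lies at the very end of the fingers, on their centre line; the grasp point (between the pads) lies 19 mm behind it; z points along the fingers, y is the line along which they close (so a half turn about z gives the same grasp; the last joint's range is limited). The gripper opens to 88 mm and grips with 3 to 60 N. Pads are 18 mm wide; open, the fingers measure 123 mm over their backs; the gripper's body (75 mm by 187 mm) begins 45 mm behind the grasp point.
Start: joints at [1.045, 0.536, -0.004, 1.538, 0.003, 1.067, -0.071], TCP at [0.288, -0.582, 0.239] pointing down, gripper open.
Joint ranges: [-2.7, 2.7], [-0.37, 2.16], [-1.27, 1.26], [0.24, 2.4], [-1.31, 4.45], [0.19, 1.91], [-2.76, 2.76]. Speed limits (rad/s): [2.39, 2.39, 3.14, 3.14, 3.14, 3.14, 3.14].

INTERFACE

Orientations are given as a unit quaternion [w, x, y, z].
In Python, from cell import bot gives the robot as it stands.
- The arm moves only by the shell command python3 -m inch 'ROWS' [FORCE]. ROWS is JSON, a list of rows, each an object of numbers: "x", "y", "z": the shift along the tool's x, y, z in units of 40 mm (1.0 is 40 mm); "ax", "ay", "az": the turn, a rotation vector about the tool's x, y, z in units of 5 degrees (1.0 is 5 degrees); "grip": the opening in per cent of the stroke, from 0 (shut) to 100 (fully open). In form: [{"x": .., "y": .., "z": .., "ax": .., "ay": .., "az": .., "grip": ..}, ...]. A call has 1 to 5 rows; each row is the pose to reach, as a shift and turn from the pose commanded when the call began, along the tool's axes at that moment; what a row does not reach only later rows make up. A row lasts 1/10 s, in which the tool goes at most 50 mm and 8.59 degrees, less where a joint would pass 70% of its speed; a pose out of reach is approached as far as the arm can. A call with a gripper value outside its range is refused whole. The fingers move at their own pace and stop on an object; FORCE is the grip in N (left out, the last holds). Time passes only in rows, so rows that repeat a pose let the fingers close. It gives the time, the measured TCP pose, the force, the opening and the grip force at its end, in the units of the state.
- bot.read_state(): the state, without advancing time (a new reading comes with each control period).
- bot.camera(name): name is "scene" or "top" or "wrist"; returns the picture (384x512x3 uint8, blue, green, red); there is no depth.
- bot.camera_model(name): a dict with "mtx" (3x3 intrinsics, pixels), "k1" (the pictures are not rectified: a ray, as slopes to the right and down, at radius r is drawn at 1 + k1 r^2 times it, then the intrinsics apply), "world_to_cam" (4x4, takes a point from world to camera coordinates). Camera axes: x right, y down, z forward; pixel columns grow to the right and rows downward; lengths in m; the calibration is good to about 2 mm. A picture is of the moment at which its call begins: read the wrist's pose just before it. camera_model takes no time and is no camera call; for the wrist camera it gives the pose at the moment of the call.
- bot.job_done(): hands the job in; it is judged then, once.
The state is a dict: "time_s": time; "joint_pos": joint angles; "dq": joint speeds; "effort": joint torques, N m; "tcp_pos": TCP position; "ee_rot": TCP orientation; "ft_force": force on the tool from outside, world axes, zero at the start; "ft_torque": the same for the moment, N m; "gripper_width": opening from 0.0 (shut) to 1.0 (fully open); "gripper_force": force on a finger pad.
Only numpy, scipy, OpenCV 4.12 (cv2) and the standard library are available. Lean on these libraries where they do the work, as an engineer would, in place of code of your own. Each camera call takes 0.05 s, during which the arm holds its last target. There are 200 camera calls.

TASK

A bar of soap sits in the sliding carriage of the stamping press, ready to be loaded under the stamp. With the fingertips press down hard on the carriage's orange thumb pad and, still pressing, slide it between its rails so that its nose passes under the two leaf springs and the carriage comes fully home against the end stop; only then let go and move clear. Do not grip or lift the carriage, do not touch the soap, and leave everything else on the table where it stands.

Things in the scene. Friction and masses are not known exactly. Their poses are not given: they have to be found in the camera images.
- press: Bench press for stamping soap, fixed: green cast base 400 (x) x 170 (y) x 18 mm. Origin: centre of the base's underside, on the table; x is the direction in which the carriage slides home (away from the robot), z up. Two steel side rails along x guide the carriage: inner faces 103 mm apart, tops 32 mm above the table. A dark stop, 34 mm high, closes the far end of the track: its face is 175 mm from the origin along x.
- stamp (a point): centre of the underside of the brass stamp over the far part of the track, 80 mm above the table, 115 mm from the press origin along x; axes as the press. From here the green head above it (lowest point 140 mm above the table) reaches 29 mm either way in x, 42 mm to the right (-y) and to a column on the left (+y); a lever beyond it rises to 305 mm above the table.
- spring_feet (a point): midway between the feet (lowest points) of two leaf springs, bronze strips 13 mm wide over both edges of the track (40 mm left and right of here); 23.5 mm above the table, 90 mm before the stop's face; axes as the press. Passing under, the carriage lifts each foot 4.5 mm; they bear on it with 10 N together. Getting the nose under takes about 8 N of push; then they hold the carriage where it is left.
- spring_clamp (a point): midway between the two dark blocks that clamp the springs, at the height of their tops, 46 mm above the table; axes as the press. Each block is 24 mm (x) long and begins 33.5 mm left or right of here.
- carriage: loose light grey metal plate 210 (x) x 100 (y) x 8 mm, about 0.4 kg, between the rails (1.5 mm play each side) on slippery white strips 20 mm above the table. Origin: centre of its underside; x points along the track towards the stop. It carries the soap in front and the thumb pad behind, towards the robot.
- thumb_pad: orange ribbed rubber pad 46 (x) x 56 (y) x 3 mm fixed on the carriage near its robot end, centred 72.5 mm behind the carriage's middle. Origin: centre of the pad's underside; axes as the carriage. A finger that presses lightly slips on it when the springs resist: about 15 N of downward press takes the carriage along.
- pad_top (a point): centre of the top face of the orange thumb pad, 31 mm above the table: the place to press. The soap's nest begins 75 mm ahead of it.
- nose (a point): centre of the front face of the carriage (the end towards the stop); axes as the carriage. It starts 115 to 155 mm short of the stop's face; home means touching it.
- nest (a point): centre of the floor of the soap nest, black lips 4 mm high, on the carriage, 28 mm above the table; axes as the carriage
- soap: cream bar of soap 75 x 50 x 24 mm, 0.1 kg, loose in the nest, its top 52 mm above the table. Origin: centre of its underside. Not to be touched.
- amber_a: small amber glass oil bottle with a black cap, 25 mm across, 62 mm tall, loose on the table to the right of the press. Origin: centre of its underside. To be left alone.
- dropper: small white dropper bottle with a black cap, 23 mm across, 66 mm tall, loose on the table to the right of the press. Origin: centre of its underside. To be left alone.
- green_soap: spare green bar of soap, 75 x 50 x 24 mm, loose on the table to the right of the press. Origin: centre of its underside. To be left alone.
- jar: open glass jar, 72 mm across, 45 mm tall, loose on the table to the left of the press. Origin: centre of its underside. To be left alone.
- amber_b: second amber glass oil bottle, 25 mm across, 62 mm tall, loose, farther left. Origin: centre of its underside. To be left alone.
- pink_cup: pink paper cup, 82 mm across, 105 mm tall, loose, off to one side. Origin: centre of its underside. To be left alone.
- lime_cup: lime green paper cup, same size, loose, off to one side. Origin: centre of its underside. To be left alone.
- blue_cup: blue paper cup, same size, loose, off to one side. Origin: centre of its underside. To be left alone.
Not all that is in view belongs to the job. Of the things shaped like the carriage, the grey one is meant.

How it is judged:
On the way, in this order (a step that is already met when the one before it is completed fails the run):
1. the fingers press the thumb pad down (over 6 N) while the nose is still short of the springs (contact force between the fingers and thumb_pad above 6 N and x of nose in the frame of press below 0.075 m), for 0.2 s.
2. the nose is sliding on beyond the spring feet with the fingers still pressing the thumb pad (over 6 N) (contact force between the fingers and thumb_pad above 6 N and x of nose in the frame of press between 0.093 and 0.169 m), for 0.2 s.
3. the carriage is home (nose within 3 mm of the stop) with the fingers still pressing the thumb pad (over 6 N) (contact force between the fingers and thumb_pad above 6 N and x of nose in the frame of press above 0.172 m), for 0.1 s.
At the end, for the whole second after the job is handed in: The carriage lies flat in its track with its nose within 3 mm of the end stop (and within 4 mm of the track's middle line), at rest, the soap still flat in its nest within 5 mm. Every bystander is within 15 mm of where it stood (x of nose in the frame of press above 0.172 m and y of nose in the frame of press between -0.004 and 0.004 m and angle between carriage's own z axis and vertical below 0.03 rad and linear speed of each of carriage, soap below 0.01 m/s and distance between soap and nest below 0.005 m and angle between soap's own z axis and vertical below 0.05 rad and distance of each of amber_a, dropper, green_soap, jar, amber_b, pink_cup, lime_cup, blue_cup from where it was at the start of the episode below 0.015 m); the robot touches nothing.
It fails at once if the carriage is lifted or tipped off its track (nose or pad more than 6 mm up, or tilted over 0.1 rad) (z of nose in the frame of press above 0.03 m or z of pad_top in the frame of press above 0.037 m or angle between carriage's own z axis and vertical above 0.1 rad).
It fails at once if the robot touches the soap (contact force between any of the arm, the fingers and soap above 0.5 N).
It fails at once if a bystander is shifted more than 15 mm (distance of any of amber_a, dropper, green_soap, jar, amber_b, pink_cup, lime_cup, blue_cup from where it was at the start of the episode above 0.015 m).
It also fails if it takes over 59 s, if anything falls off the work surface, if the arm or the gripper's body presses on something with over 40 N, if the wrist force passes 120 N, or if a joint passes its speed limit or range.

## Working session

There is one attempt and no reset: what is moved stays moved. The work goes in short steps, Python scripts to look and compute and a shell command to move; the robot and the scene stay as the last step left them, time stands still between calls to the robot, and variables do not carry over. Pictures are saved under pics/ and viewed, at most 10 in all, crops included, and the job is handed in when it is done.

```bash
ls; mkdir -p pics; cat > h.py <<'E'
import numpy as np, cv2
from cell import bot
def ray(cam,uv,m=None):
    m=m or bot.camera_model(cam)
    K=np.array(m["mtx"]);T=np.array(m["world_to_cam"])
    d=np.array([(uv[0]-K[0,2])/K[0,0],(uv[1]-K[1,2])/K[1,1]]);u=d.copy()
    for _ in range(20): u=d/(1+m["k1"]*(u@u))
    R=T[:3,:3];return -R.T@T[:3,3],R.T@np.array([u[0],u[1],1])
def onz(cam,uv,z,m=None):
    o,d=ray(cam,uv,m);return o+d*(z-o[2])/d[2]
E
python3 - <<'E'
from h import *
s=bot.read_state();print({k:np.round(v,3).tolist() for k,v in s.items()})
a=bot.camera("top");b=bot.camera("scene");cv2.imwrite("pics/top.png",cv2.resize(a,(800,600)));cv2.imwrite("pics/scene.png",cv2.resize(b,(800,600)))
np.save("top.npy",a);np.save("scene.npy",b)
E
```

```text
pics
{'time_s': 0.0, 'joint_pos': [1.045, 0.537, -0.004, 1.539, 0.003, 1.067, -0.071], 'dq': [0.002, -0.0, 0.001, 0.0, -0.001, -0.002, -0.0], 'effort': [0.0, -57.099, 0.991, -25.16, -0.056, 0.018, 0.0], 'tcp_pos': [0.288, -0.582, 0.238], 'ee_rot': [-0.001, 0.974, 0.228, -0.0], 'ft_force': [0.259, 0.103, -0.459], 'ft_torque': [-0.024, -0.001, -0.034], 'gripper_force': 0.0, 'gripper_width': 1.003}
```

View pics/top.png

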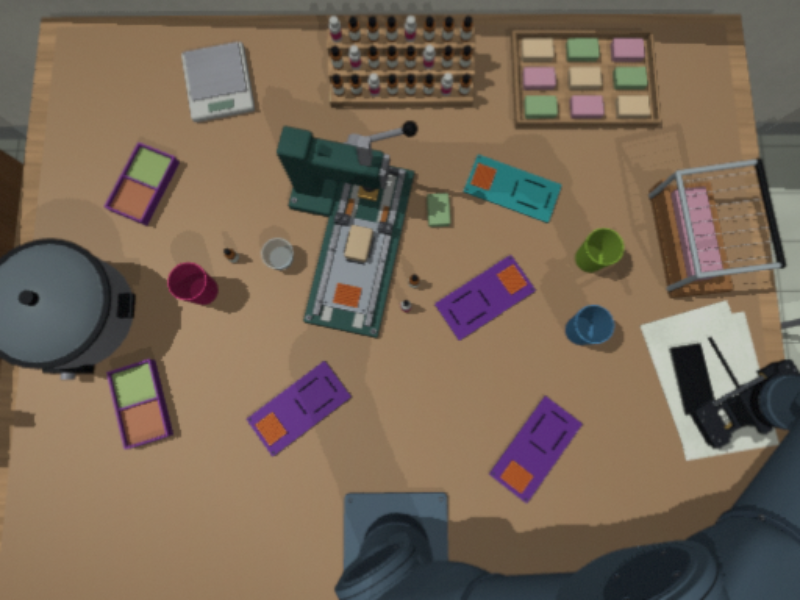

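View pics/scene.png

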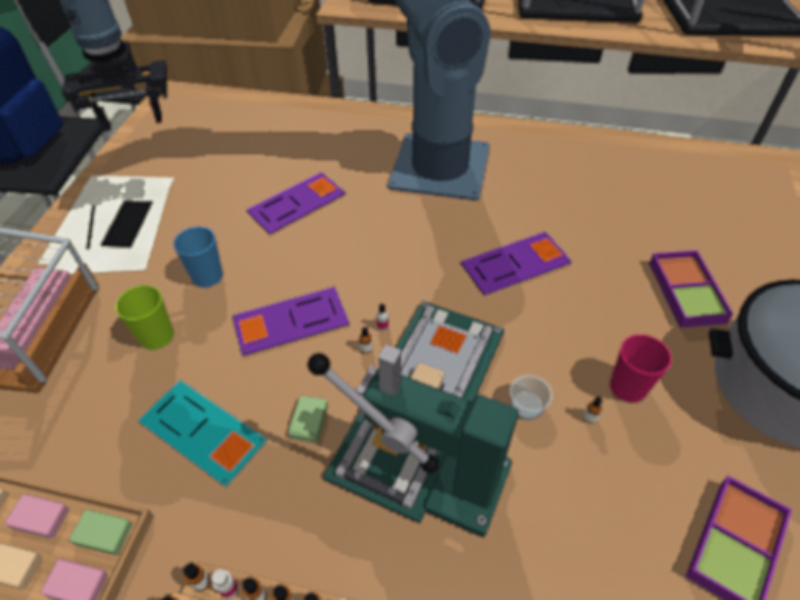

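The top view shows the press turned roughly 12° clockwise. The orange pad is at about (348,295) of 800x600, the soap at (358,243), and the small bottles at (415,280) and (405,305). Now I'll measure the pad and the track axis.

```bash
cat > m.py <<'E'
from h import *
def orange(img):
    h=cv2.cvtColor(img,cv2.COLOR_BGR2HSV)
    return cv2.inRange(h,(3,170,120),(16,255,255))
E
python3 - <<'E'
from m import *
for cam,(cx,cy) in (("top",(348,295)),("scene",(449,340))):
    a=np.load(cam+".npy");n,l,st,ce=cv2.connectedComponentsWithStats(orange(a))
    i=min(range(1,n),key=lambda i:np.hypot(*(ce[i]-np.array([cx,cy])*.64)) if st[i][4]>50 else 1e9)
    print(cam,ce[i],st[i],onz(cam,ce[i],.031).round(4))
    c=np.argwhere(l==i)[:,::-1]
    r=cv2.minAreaRect(c.astype(np.float32));p=np.array([onz(cam,q,.031)[:2] for q in cv2.boxPoints(r)]);print(p.round(4).tolist())
a=np.load("top.npy");h=cv2.cvtColor(a,cv2.COLOR_BGR2HSV)
crop=a[80:225,165:280];cv2.imwrite("pics/c.png",cv2.resize(crop,None,fx=4,fy=4,interpolation=cv2.INTER_CUBIC))
# purple/white strips etc by eye
E
```

```text
top [221.80246914 188.50617284] [214 182  16  14 162] [0.5316 0.1026 0.031 ]
[[0.5179, 0.1304], [0.5569, 0.1224], [0.5457, 0.0744], [0.5068, 0.0827]]
scene [286.62436548 216.89340102] [277 210  21  15 197] [0.5336 0.1053 0.031 ]
[[0.5468, 0.0777], [0.5075, 0.0824], [0.5202, 0.1334], [0.5587, 0.1278]]
```

View pics/c.png

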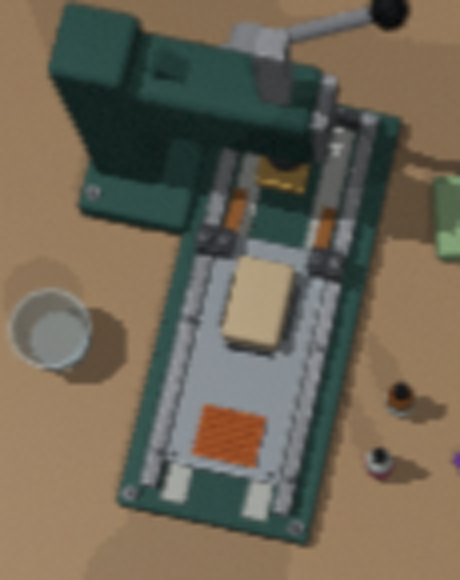

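The crop shows the base corners at near-left (120,502), near-right (306,543) and far-right (400,118). The pad is centred at (229,435), with the soap well ahead of it. The right side edge gives the track yaw.

```bash
python3 - <<'E'
from m import *
from scipy.spatial.transform import Rotation as R
P=lambda u,v,z:onz("top",(165+u/4-.375,80+v/4-.375),z)[:2]
nl,nr,fr=P(120,502,.018),P(306,543,.018),P(400,118,.018)
d=fr-nr;y=np.arctan2(d[1],d[0]);e=nl-nr
print(nl,nr,fr,"len",np.linalg.norm(d),np.linalg.norm(e),"yaw",np.degrees(y),"yaw from near edge",np.degrees(np.arctan2(e[1],e[0]))-90)
ll=[P(150,485,.032),P(232,150,.032)];print("rail yaw",np.degrees(np.arctan2(*(ll[1]-ll[0])[::-1])))
y=np.radians(-12.5) if 0 else y
f=np.array([np.cos(y),np.sin(y)]);org=nr+f*.2+np.array([-f[1],f[0]])*.085
pad=np.array([.5326,.104]);q=pad-org
print("org",org,"pad in press",q@f,q@[-f[1],f[0]],"nose",q@f+.1775)
s=bot.read_state();w=s["ee_rot"];Rt=R.from_quat([w[1],w[2],w[3],w[0]]).as_matrix();print(Rt.round(3))
for n,u,v,z in(("amber_a",401,393,.062),("dropper",379,458,.066)): print(n,P(u,v,z))
E
```

```text
[0.47644761 0.19703462] [0.43963992 0.03667462] [ 0.8259814  -0.04851211] len 0.39562168819293503 0.16453004865396645 yaw -12.434519364437092 yaw from near edge -12.927273748490009
rail yaw -12.590337101996633
org [0.65325098 0.07661601] pad in press -0.12371725847838476 0.0007626225576875162 nose 0.05378274152161523
[[ 0.896  0.444 -0.001]
 [ 0.444 -0.896  0.001]
 [-0.    -0.002 -1.   ]]
amber_a [ 0.56106269 -0.04532201]
dropper [ 0.50476151 -0.02621217]
```

Track yaw is about -12.6°, the pad is at (0.533, 0.104), and the nose is about 121 mm short of the stop. I'll turn the tool 39° and head over.

```bash
python3 -m inch '[{"x":0.8,"y":-0.8,"az":1.6,"grip":0},{"x":1.6,"y":-1.6,"az":3.2,"grip":0},{"x":2.4,"y":-2.4,"az":4.8,"grip":0},{"x":3.2,"y":-3.2,"az":6.4,"grip":0},{"x":4,"y":-4,"az":7.8,"grip":0}]' 20; cat > g.py <<'E'
from m import *
from scipy.spatial.transform import Rotation as R
import sys
t=np.array([float(v) for v in sys.argv[1:4]])
s=bot.read_state();w=s["ee_rot"];Rt=R.from_quat([w[1],w[2],w[3],w[0]])
print("t",s["time_s"],"tcp",np.round(s["tcp_pos"],4),"F",np.round(s["ft_force"],1),"w",s["gripper_width"])
y=np.radians(-12.6);f=np.array([np.cos(y),np.sin(y),0]);D=np.column_stack([f,[-f[1]*-1*-1,f[0],0],[0,0,1]])
D=np.column_stack([f,[f[1],-f[0],0],[0,0,-1]])
print("shift units",(Rt.inv().apply(t-s["tcp_pos"])/.04).round(3),"turn units",(np.degrees((Rt.inv()*R.from_matrix(D)).as_rotvec())/5).round(3))
E
python3 g.py .533 .104 .12
```

```text
t 0.1 tcp [ 0.2882 -0.582   0.238 ] F [-0.5  0.1  0.4] w 0.9952407622536473
shift units [ 13.097 -12.648   2.966] turn units [-1.60e-02  7.00e-03  7.79e+00]validation failed for argument at $[0]...
```

The call was refused. The row probably needs all seven keys, so I'll retry with them.

```bash
python3 -m inch '[{"x":0.8,"y":-0.8,"z":0,"ax":0,"ay":0,"az":1.6,"grip":0},{"x":1.6,"y":-1.6,"z":0,"ax":0,"ay":0,"az":3.2,"grip":0},{"x":2.4,"y":-2.4,"z":0,"ax":0,"ay":0,"az":4.8,"grip":0},{"x":3.2,"y":-3.2,"z":0,"ax":0,"ay":0,"az":6.4,"grip":0},{"x":4,"y":-4,"z":0,"ax":0,"ay":0,"az":7.8,"grip":0}]' 20; 
python3 g.py .533 .104 .12
```

```text
time_s: 0.6
tcp_pos: [0.361, -0.3661, 0.2384]
ee_rot: [-0.0, 0.994, -0.113, -0.0]
ft_force: [0.7, -0.4, 0.2]
gripper_width: 0.569
gripper_force: 0.0
t 0.6 tcp [ 0.361  -0.3661  0.2384] F [ 0.7 -0.4  0.2] w 0.568977939678595
shift units [  1.554 -12.417   2.964] turn units [-0.004  0.005 -0.075]
```

```bash
python3 -m inch '[{"x":0.1,"y":-1.1,"z":0,"ax":0,"ay":0,"az":0,"grip":0},{"x":0.2,"y":-2.3,"z":0,"ax":0,"ay":0,"az":0,"grip":0},{"x":0.3,"y":-3.5,"z":0,"ax":0,"ay":0,"az":0,"grip":0},{"x":0.4,"y":-4.7,"z":0,"ax":0,"ay":0,"az":0,"grip":0},{"x":0.5,"y":-5.9,"z":0,"ax":0,"ay":0,"az":0,"grip":0}]'
python3 -m inch '[{"x":0.1,"y":-1.2,"z":0,"ax":0,"ay":0,"az":0,"grip":0},{"x":0.2,"y":-2.4,"z":0,"ax":0,"ay":0,"az":0,"grip":0},{"x":0.3,"y":-3.6,"z":0,"ax":0,"ay":0,"az":0,"grip":0},{"x":0.4,"y":-4.7,"z":0,"ax":0,"ay":0,"az":0,"grip":0},{"x":0.5,"y":-5.7,"z":0,"ax":0,"ay":0,"az":0,"grip":0}]'
python3 g.py .533 .104 .12
```

```text
time_s: 1.1
tcp_pos: [0.4321, -0.1403, 0.2387]
ee_rot: [0.0, 0.994, -0.11, -0.0]
ft_force: [1.2, -1.1, -0.0]
gripper_width: 0.112
gripper_force: 0.0
time_s: 1.6
tcp_pos: [0.5015, 0.0782, 0.2386]
ee_rot: [-0.0, 0.994, -0.11, -0.0]
ft_force: [1.5, 1.0, 0.6]
gripper_width: 0.008
gripper_force: 0.0
t 1.6 tcp [0.5015 0.0782 0.2386] F [1.5 1.  0.6] w 0.008340050514841336
shift units [ 0.628 -0.8    2.964] turn units [-0.002  0.004  0.002]
```

```bash
python3 -m inch '[{"x":0.3,"y":-0.3,"z":0,"ax":0,"ay":0,"az":0,"grip":0},{"x":0.5,"y":-0.5,"z":1,"ax":0,"ay":0,"az":0,"grip":0},{"x":0.5,"y":-0.5,"z":2,"ax":0,"ay":0,"az":0,"grip":0},{"x":0.5,"y":-0.5,"z":2.7,"ax":0,"ay":0,"az":0,"grip":0},{"x":0.5,"y":-0.5,"z":2.7,"ax":0,"ay":0,"az":0,"grip":0}]'
python3 g.py .533 .104 .05
python3 - <<'E'
from m import *
m=bot.camera_model("wrist");a=bot.camera("wrist");t=bot.camera("top")
cv2.imwrite("pics/w1.png",a);np.save("w1.npy",a)
n,l,st,ce=cv2.connectedComponentsWithStats(orange(a))
for i in range(1,n):
    if st[i][4]>300: print(st[i],onz("wrist",ce[i],.031,m))
E
```

```text
time_s: 2.1
tcp_pos: [0.5222, 0.0904, 0.1271]
ee_rot: [0.001, 0.994, -0.11, -0.004]
ft_force: [-0.2, -0.5, 1.1]
gripper_width: 0.006
gripper_force: 0.0
t 2.1 tcp [0.5222 0.0904 0.1271] F [-0.2 -0.5  1.1] w 0.00580681834306387
shift units [ 0.203 -0.398  1.924] turn units [ 0.038  0.084 -0.007]
[401  91  27  30 454] [ 0.56537927 -0.04375135  0.031     ]
[ 203  159   67   52 3339] [0.53381637 0.10323117 0.031     ]
```

View pics/w1.png

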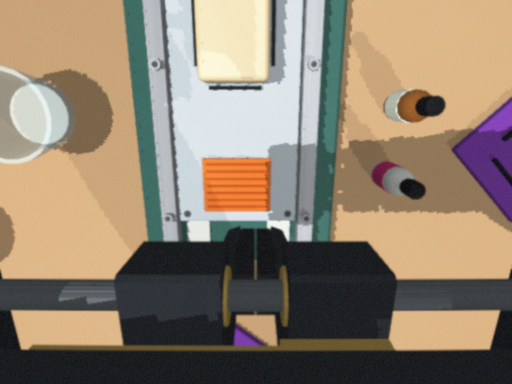

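The wrist view shows the pad at (237,185), the rail bolts at (155,64), (314,64), (169,217) and (306,217), and the soap ahead with room to spare. I'll refine the yaw from the bolts and move over the pad.

```bash
python3 - <<'E'
from m import *
m=bot.camera_model("wrist")
p=[onz("wrist",q,.035,m)[:2] for q in((155,64),(314,64),(169,217),(306,217))]
for d in(p[0]-p[2],p[1]-p[3],(p[0]+p[1]-p[2]-p[3])/2): print(np.degrees(np.arctan2(d[1],d[0])))
f=np.array([np.cos(np.radians(-12.6)),np.sin(np.radians(-12.6))])
print(p,"lateral pad vs mid",([.5338,.1032]-(p[2]+p[3])/2)@[-f[1],f[0]])
E
python3 -m inch '[{"x":0.2,"y":-0.3,"z":0.3,"ax":0,"ay":0,"az":0,"grip":0},{"x":0.2,"y":-0.3,"z":0.8,"ax":0,"ay":0,"az":0,"grip":0},{"x":0.2,"y":-0.3,"z":1.3,"ax":0,"ay":0,"az":0,"grip":0},{"x":0.2,"y":-0.3,"z":1.5,"ax":0,"ay":0,"az":0,"grip":0},{"x":0.2,"y":-0.3,"z":1.5,"ax":0,"ay":0,"az":0,"grip":0}]'
python3 -m inch '[{"x":0,"y":0,"z":0,"ax":0,"ay":0,"az":0,"grip":0},{"x":0,"y":0,"z":0,"ax":0,"ay":0,"az":0,"grip":0}]'
python3 g.py .534 .103 .031
```

```text
-11.974376778202013
-12.836159907026698
-12.405145064792011
[array([0.64082141, 0.14188867]), array([0.61485653, 0.02588948]), array([0.5219177 , 0.16710686]), array([0.49641336, 0.05287772])] lateral pad vs mid -0.0012548703775048288
time_s: 2.7
tcp_pos: [0.5361, 0.1009, 0.0713]
ee_rot: [-0.0, 0.994, -0.11, 0.0]
ft_force: [0.5, -0.2, 0.2]
gripper_width: 0.008
gripper_force: 0.0
time_s: 2.9
tcp_pos: [0.5368, 0.1011, 0.072]
ee_rot: [-0.0, 0.994, -0.11, 0.001]
ft_force: [-0.1, 0.7, 0.1]
gripper_width: 0.008
gripper_force: 0.0
t 2.9 tcp [0.5368 0.1011 0.072 ] F [-0.1  0.7  0.1] w 0.008390703757278215
shift units [-0.081 -0.03   1.026] turn units [-0.011 -0.023 -0.013]
```

```bash
python3 -m inch '[{"x":-0.05,"y":0,"z":0.3,"ax":0,"ay":0,"az":0,"grip":0},{"x":-0.05,"y":0,"z":0.6,"ax":0,"ay":0,"az":0,"grip":0},{"x":-0.05,"y":0,"z":0.85,"ax":0,"ay":0,"az":0,"grip":0},{"x":-0.05,"y":0,"z":0.95,"ax":0,"ay":0,"az":0,"grip":0},{"x":-0.05,"y":0,"z":0.95,"ax":0,"ay":0,"az":0,"grip":0}]'
python3 -m inch '[{"x":0,"y":0,"z":0.05,"ax":0,"ay":0,"az":0,"grip":0},{"x":0,"y":0,"z":0.1,"ax":0,"ay":0,"az":0,"grip":0},{"x":0,"y":0,"z":0.1,"ax":0,"ay":0,"az":0,"grip":0}]'
python3 g.py .534 .103 .031
```

```text
time_s: 3.4
tcp_pos: [0.5338, 0.1015, 0.0321]
ee_rot: [0.0, 0.994, -0.11, -0.0]
ft_force: [-0.0, -0.0, -0.4]
gripper_width: 0.003
gripper_force: 0.0
time_s: 3.7
tcp_pos: [0.537, 0.1018, 0.0314]
ee_rot: [-0.001, 0.994, -0.11, 0.003]
ft_force: [-1.3, -1.2, 24.7]
gripper_width: 0.005
gripper_force: 12.2
t 3.7 tcp [0.537  0.1018 0.0314] F [-1.3 -1.2 24.7] w 0.005087588613899369
shift units [-0.081 -0.013  0.009] turn units [-0.023 -0.063 -0.014]
```

24.7 N of press on the pad. I'll hold that for a moment, then slide.

```bash
python3 -m inch '[{"x":0,"y":0,"z":0,"ax":0,"ay":0,"az":0,"grip":0},{"x":0,"y":0,"z":0,"ax":0,"ay":0,"az":0,"grip":0},{"x":0.05,"y":0,"z":0,"ax":0,"ay":0,"az":0,"grip":0},{"x":0.12,"y":0,"z":0,"ax":0,"ay":0,"az":0,"grip":0},{"x":0.2,"y":0,"z":0,"ax":0,"ay":0,"az":0,"grip":0}]'
python3 g.py .534 .103 .031
python3 - <<'E'
from m import *
a=bot.camera("wrist");cv2.imwrite("pics/w2.png",a)
E
```

```text
time_s: 4.2
tcp_pos: [0.5443, 0.1002, 0.0314]
ee_rot: [-0.001, 0.994, -0.11, 0.002]
ft_force: [-3.5, -0.8, 24.3]
gripper_width: 0.006
gripper_force: 12.5
t 4.2 tcp [0.5443 0.1002 0.0314] F [-3.5 -0.8 24.3] w 0.005917260282311087
shift units [-0.267 -0.012  0.009] turn units [-0.021 -0.052 -0.011]
```

View pics/w2.png

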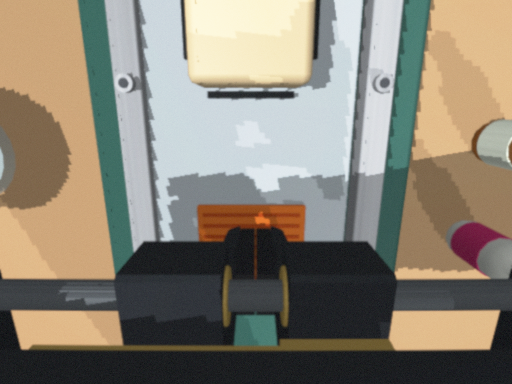

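The wrist view shows the fingertips on the middle of the pad at about (255,240), with the pad going along and the soap at rest in its nest. I'll keep sliding.

```bash
python3 -m inch '[{"x":0.1,"y":0,"z":0.02,"ax":0,"ay":0,"az":0,"grip":0},{"x":0.2,"y":0,"z":0.03,"ax":0,"ay":0,"az":0,"grip":0},{"x":0.3,"y":0,"z":0.03,"ax":0,"ay":0,"az":0,"grip":0},{"x":0.4,"y":0,"z":0.03,"ax":0,"ay":0,"az":0,"grip":0},{"x":0.5,"y":0,"z":0.03,"ax":0,"ay":0,"az":0,"grip":0}]'
python3 -m inch '[{"x":0.1,"y":0,"z":0,"ax":0,"ay":0,"az":0,"grip":0},{"x":0.2,"y":0,"z":0,"ax":0,"ay":0,"az":0,"grip":0},{"x":0.3,"y":0,"z":0,"ax":0,"ay":0,"az":0,"grip":0},{"x":0.4,"y":0,"z":0,"ax":0,"ay":0,"az":0,"grip":0},{"x":0.5,"y":0,"z":0,"ax":0,"ay":0,"az":0,"grip":0}]'
python3 - <<'E'
from m import *
m=bot.camera_model("wrist");a=bot.camera("wrist");np.save("w3.npy",a)
b=np.argwhere(orange(a)[:240])  # top edge of pad
print("pad front row",b[:,0].min(), "cols",b[:,1].min(),b[:,1].max(), onz("wrist",(255,b[:,0].min()),.031,m))
E
```

```text
time_s: 4.75
tcp_pos: [0.5633, 0.0959, 0.0314]
ee_rot: [-0.0, 0.994, -0.11, 0.002]
ft_force: [-9.3, -0.8, 38.9]
gripper_width: 0.006
gripper_force: 19.0
time_s: 5.25
tcp_pos: [0.5836, 0.0914, 0.0314]
ee_rot: [-0.001, 0.994, -0.11, 0.003]
ft_force: [-6.2, -2.5, 33.5]
gripper_width: 0.003
gripper_force: 16.7
pad front row 206 cols 198 511 [0.60450233 0.08678701 0.031     ]
```

No slip: the pad's front edge is still at row 206. The nose is past the springs, with about 70 mm to go.

```bash
python3 -m inch '[{"x":0.1,"y":0,"z":0,"ax":0,"ay":0,"az":0,"grip":0},{"x":0.2,"y":0,"z":0,"ax":0,"ay":0,"az":0,"grip":0},{"x":0.3,"y":0,"z":0,"ax":0,"ay":0,"az":0,"grip":0},{"x":0.4,"y":0,"z":0,"ax":0,"ay":0,"az":0,"grip":0},{"x":0.5,"y":0,"z":0,"ax":0,"ay":0,"az":0,"grip":0}]'
python3 -m inch '[{"x":0.1,"y":0,"z":0,"ax":0,"ay":0,"az":0,"grip":0},{"x":0.2,"y":0,"z":0,"ax":0,"ay":0,"az":0,"grip":0},{"x":0.3,"y":0,"z":0,"ax":0,"ay":0,"az":0,"grip":0},{"x":0.4,"y":0,"z":0,"ax":0,"ay":0,"az":0,"grip":0},{"x":0.5,"y":0,"z":0,"ax":0,"ay":0,"az":0,"grip":0}]'
python3 -m inch '[{"x":0.08,"y":0,"z":0,"ax":0,"ay":0,"az":0,"grip":0},{"x":0.16,"y":0,"z":0,"ax":0,"ay":0,"az":0,"grip":0},{"x":0.24,"y":0,"z":0,"ax":0,"ay":0,"az":0,"grip":0},{"x":0.32,"y":0,"z":0,"ax":0,"ay":0,"az":0,"grip":0},{"x":0.4,"y":0,"z":0,"ax":0,"ay":0,"az":0,"grip":0}]'
```

```text
time_s: 5.8
tcp_pos: [0.6031, 0.087, 0.0314]
ee_rot: [-0.001, 0.994, -0.11, 0.002]
ft_force: [-5.7, -1.1, 31.6]
gripper_width: 0.005
gripper_force: 15.7
time_s: 6.3
tcp_pos: [0.6226, 0.0826, 0.0314]
ee_rot: [-0.001, 0.994, -0.11, 0.002]
ft_force: [-5.6, -0.4, 29.6]
gripper_width: 0.007
gripper_force: 14.8
time_s: 6.8
tcp_pos: [0.6381, 0.0791, 0.0314]
ee_rot: [-0.001, 0.994, -0.11, 0.002]
ft_force: [-5.6, -1.0, 28.3]
gripper_width: 0.004
gripper_force: 14.1
```

```bash
python3 -m inch '[{"x":0.06,"y":0,"z":0,"ax":0,"ay":0,"az":0,"grip":0},{"x":0.12,"y":0,"z":0,"ax":0,"ay":0,"az":0,"grip":0},{"x":0.17,"y":0,"z":0,"ax":0,"ay":0,"az":0,"grip":0},{"x":0.21,"y":0,"z":0,"ax":0,"ay":0,"az":0,"grip":0},{"x":0.25,"y":0,"z":0,"ax":0,"ay":0,"az":0,"grip":0}]'
python3 - <<'E'
from m import *
m=bot.camera_model("wrist");a=bot.camera("wrist")
b=np.argwhere(orange(a)[:240,150:350])
print("pad front row",b[:,0].min(), onz("wrist",(255,b[:,0].min()),.031,m))
E
python3 -m inch '[{"x":0.03,"y":0,"z":0,"ax":0,"ay":0,"az":0,"grip":0},{"x":0.06,"y":0,"z":0,"ax":0,"ay":0,"az":0,"grip":0},{"x":0.09,"y":0,"z":0,"ax":0,"ay":0,"az":0,"grip":0},{"x":0.12,"y":0,"z":0,"ax":0,"ay":0,"az":0,"grip":0},{"x":0.12,"y":0,"z":0,"ax":0,"ay":0,"az":0,"grip":0}]'
```

```text
time_s: 7.3
tcp_pos: [0.6479, 0.077, 0.0314]
ee_rot: [-0.001, 0.994, -0.11, 0.003]
ft_force: [-5.8, -1.1, 26.6]
gripper_width: 0.004
gripper_force: 13.6
pad front row 33 [0.74739941 0.05480697 0.031     ]
time_s: 7.85
tcp_pos: [0.6511, 0.0762, 0.0314]
ee_rot: [-0.0, 0.994, -0.11, 0.001]
ft_force: [-8.8, -0.5, 32.3]
gripper_width: 0.004
gripper_force: 15.7
```

```bash
python3 -m inch '[{"x":0.03,"y":0,"z":0.02,"ax":0,"ay":0,"az":0,"grip":0},{"x":0.06,"y":0,"z":0.03,"ax":0,"ay":0,"az":0,"grip":0},{"x":0.06,"y":0,"z":0.03,"ax":0,"ay":0,"az":0,"grip":0}]'
python3 - <<'E'
from m import *
a=bot.camera("wrist");cv2.imwrite("pics/w4.png",a)
E
```

```text
time_s: 8.15
tcp_pos: [0.6512, 0.0762, 0.0313]
ee_rot: [-0.0, 0.994, -0.11, -0.001]
ft_force: [-19.6, -0.9, 47.3]
gripper_width: 0.004
gripper_force: 23.9
```

View pics/w4.png

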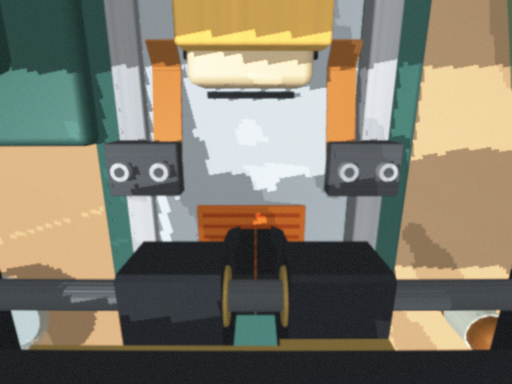

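The TCP stands still while the push rose to about 20 N. Its position matches the expected home pose and the pad has not slipped, so the carriage is against the stop. I'll release straight up, then retreat.

```bash
python3 -m inch '[{"x":0,"y":0,"z":-0.1,"ax":0,"ay":0,"az":0,"grip":0},{"x":0,"y":0,"z":-0.25,"ax":0,"ay":0,"az":0,"grip":0},{"x":0,"y":0,"z":-0.5,"ax":0,"ay":0,"az":0,"grip":0},{"x":-0.2,"y":0,"z":-0.9,"ax":0,"ay":0,"az":0,"grip":0},{"x":-0.6,"y":0,"z":-1,"ax":0,"ay":0,"az":0,"grip":0}]'
python3 -m inch '[{"x":-0.6,"y":0,"z":0,"ax":0,"ay":0,"az":0,"grip":0},{"x":-1.2,"y":0,"z":-0.2,"ax":0,"ay":0,"az":0,"grip":0},{"x":-1.8,"y":0,"z":-0.6,"ax":0,"ay":0,"az":0,"grip":0},{"x":-2.3,"y":0,"z":-1.2,"ax":0,"ay":0,"az":0,"grip":0},{"x":-2.5,"y":0,"z":-1.5,"ax":0,"ay":0,"az":0,"grip":0}]'
python3 - <<'E'
from m import *
m=bot.camera_model("wrist");a=bot.camera("wrist");cv2.imwrite("pics/w5.png",a)
n,l,st,ce=cv2.connectedComponentsWithStats(orange(a))
f=np.array([np.cos(np.radians(-12.5)),np.sin(np.radians(-12.5))])
for i in range(1,n):
    if st[i][4]>300: p=onz("wrist",ce[i],.031,m)[:2];print(st[i],p,(p-[.5338,.1032])@f)
E
```

```text
time_s: 8.7
tcp_pos: [0.6306, 0.0797, 0.0679]
ee_rot: [-0.0, 0.994, -0.111, 0.002]
ft_force: [0.1, 0.3, -1.0]
gripper_width: 0.011
gripper_force: 0.0
time_s: 9.2
tcp_pos: [0.5302, 0.1026, 0.1278]
ee_rot: [-0.0, 0.994, -0.11, 0.0]
ft_force: [0.6, -0.6, -1.1]
gripper_width: 0.003
gripper_force: 0.0
[ 214    0   76   67 4905] [0.65116007 0.0785646 ] 0.11991024204397094
[416 100  29  29 474] [ 0.56532305 -0.04392266] 0.062618999026495
```

View pics/w5.png

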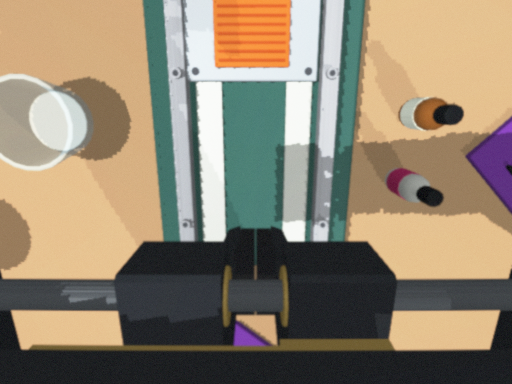

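The pad sits about 120 mm further along the track, now at (252,33), with the jar and bottles untouched and the gripper clear. The carriage is home, so I'm handing the job in.

```bash
python3 -m inch '[{"x":0,"y":0,"z":0,"ax":0,"ay":0,"az":0,"grip":0},{"x":0,"y":0,"z":0,"ax":0,"ay":0,"az":0,"grip":0}]'; python3 -c "from cell import bot;print(bot.job_done())"
```

```text
time_s: 9.45
tcp_pos: [0.5319, 0.1015, 0.1257]
ee_rot: [0.0, 0.994, -0.111, 0.0]
ft_force: [0.1, 0.0, 0.3]
gripper_width: 0.005
gripper_force: 0.0
the job is handed in; nothing more can be done
None
```

I pressed the carriage under both springs and home against the stop, let go, moved clear and handed the job in at 9.45 s; the hand-in returned no verdict.

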